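# Load the control cartridge into the reader and set its timer

### The job

Take the blue-topped control cartridge out of the rack and stand it upright, blue end up, fully home in the slot of the white reader, lowering it all the way in rather than letting it drop. Then turn the small inner knob of the reader until its white pointer line points at the green mark, without dragging the grey outer ring round with it. Leave the other two cartridges standing in the rack, and let go of everything.

Things in the scene. Friction and masses are not known exactly. Their poses are not given: they have to be found in the camera images.
- control_mid (a point): Centre (half-way up) of the blue-topped test cartridge: upright white plate 10 x 24 x 70 mm (local x = thickness, y = width, z = up), 30 g, top 14 mm coloured blue, both faces alike; starts standing in one of the three rack slots. This is the one to move; gripped across its 10 mm thickness from above.
- cart_orange_mid (a point): Centre (half-way up) of the orange-topped test cartridge: upright white plate 10 x 24 x 70 mm (local x = thickness, y = width, z = up), 30 g, top 14 mm coloured orange, both faces alike; starts standing in one of the three rack slots. To be left alone.
- cart_grey_mid (a point): Centre (half-way up) of the grey-topped test cartridge: upright white plate 10 x 24 x 70 mm (local x = thickness, y = width, z = up), 30 g, top 14 mm coloured grey, both faces alike; starts standing in one of the three rack slots. To be left alone.
- rack: Fixed yellow rack 60 x 180 x 32 mm, origin under its centre. Three upright slots 12.5 x 26.5 mm, 18 mm deep, at y = -60, 0 and +60 mm in its frame; 52 mm of each cartridge stands out above it.
- slot_mouth (a point): Centre of the mouth of the reader's slot, black-framed, on the flat top of the reader (fixed white case 150 x 270 mm, top 55 mm above the table; a grey strip 15 mm higher runs along its +x edge, from 75 mm beyond the slot). The slot is 12.5 mm along local x by 26.5 mm along local y, 30 mm deep, mouth chamfered 2 mm; the frame is the reader's, z up. A cartridge fully home stands 40 mm out of it.
- slot_floor (a point): Centre of the slot's floor, 30 mm below slot_mouth, same axes.
- knob_grip (a point): On the axis of the inner timer knob, 31 mm above the reader's top, 130 mm to local -y of the slot. The knob is a black bar 36 mm long (local x, pointer end +x with a white line) by 12 mm wide (local y), from 15 to 43 mm above the reader's top; it turns with the knob. Gripped across its 12 mm width; stiffness about 0.03 N m, stays where it is left.
- timer_knob (a joint): Angle of the inner knob, rad: 0 = pointer towards the reader's +x, growing clockwise seen from above, stops at -1.2 and 1.8; the green mark is at 0.9.
- green_mark (a point): Middle of the green mark (7 x 16 mm) painted on the reader's top, 45 mm from the knob's axis. Other ticks round the dial are black.
- mode_ring (a joint): Angle of the outer ring round the foot of the knob, rad, growing clockwise seen from above, free to turn and lightly held (about 0.012 N m); to be left as it is.
- ring_mark (a point): Yellow index line on top of the outer ring, 27 mm from the axis. The ring is grey, ribbed, 60 mm in diameter, 12 mm high, standing on the reader's top; there are 3 mm between its top and the underside of the knob's bar.

How it is judged (in metres and radians):
On the way, in this order (a step that is already met when the one before it is completed fails the run):
1. the blue-topped cartridge stands fully home in the reader's slot and is let go (z of control_mid in the frame of slot_floor between 0.03 and 0.039 m and horizontal distance between control_mid and slot_floor below 0.006 m and angle between control_mid's own z axis and vertical below 0.13 rad and contact force between the fingers and control below 0.1 N), for 0.3 s.
2. the inner knob's pointer is turned to the green mark (value of joint timer_knob between 0.75 and 1.05 rad), for 0.2 s.
At the end, for the whole second after the job is handed in: Blue-topped cartridge in the reader slot, blue end up, within 4 mm of the floor, 6 mm of centre, 0.13 rad of upright; inner knob within 0.15 rad of the green mark (0.9 rad); ring mark within 6 mm of its start; the other two cartridges moved under 12 mm, tilted under 0.3 rad (all of step 2 and z of control_mid in the frame of slot_floor between 0.03 and 0.039 m and horizontal distance between control_mid and slot_floor below 0.006 m and angle between control_mid's own z axis and vertical below 0.13 rad and distance of ring_mark from where it was at the start of the episode below 0.006 m and not (distance of cart_orange_mid from where it was at the start of the episode above 0.012 m or angle between cart_orange_mid's own z axis and vertical above 0.3 rad) and not (distance of cart_grey_mid from where it was at the start of the episode above 0.012 m or angle between cart_grey_mid's own z axis and vertical above 0.3 rad)); the robot touches nothing.
It fails at once if the blue-topped cartridge is dropped: it falls freely, out of the fingers, faster than 0.45 m/s (about 10 mm of fall) (contact force between the fingers and control below 0.02 N and linear speed of control above 0.45 m/s).
It fails at once if the outer ring is dragged round: its mark moves more than 6 mm (distance of ring_mark from where it was at the start of the episode above 0.006 m).
It fails at once if another cartridge is disturbed: moved more than 12 mm or tilted more than 0.3 rad ((distance of cart_orange_mid from where it was at the start of the episode above 0.012 m or angle between cart_orange_mid's own z axis and vertical above 0.3 rad) or (distance of cart_grey_mid from where it was at the start of the episode above 0.012 m or angle between cart_grey_mid's own z axis and vertical above 0.3 rad)).
It also fails if it takes over 54 s, if anything falls off the work surface, if the arm or the gripper's body presses on something with over 40 N, if the wrist force passes 120 N, or if a joint passes its speed limit or range.

### The arm

A 7-joint arm with a two-finger parallel gripper is mounted at the origin on the work surface. World frame = base frame: x ahead of the robot, y to its left, z up, the work surface at z = 0. Lengths are in m, angles in degrees, forces in N, time in s.
With the tool pointing down it reaches from about 0.35 to 0.9 m from the base axis. Payload 8.1 kg.
Tool frame: the origin (TCP) lies on the front face of the gripper's body, between the roots of the fingers; the fingertips stand 66 mm ahead of it and the grasp point (between the pads) lies 47 mm ahead of it; z points along the fingers, x is the direction in which the jaws open and shut, and the axes are right-handed (so a half turn about z gives the same grasp; the last joint's range is limited). The gripper opens to 92 mm and grips with 3 to 60 N. Pads are 19 mm wide; open, the fingers measure 130 mm over their backs; the gripper's body (75 mm by 190 mm) begins 47 mm behind the grasp point.
Start: joints at [59.782, 24.895, 1.432, 90.138, -0.665, 64.973, -4.303], TCP at [0.258, -0.569, 0.292] pointing down, gripper open.
Joint ranges: [-149.89, 149.89], [-25.12, 119.58], [-72.63, 75.52], [4.76, 147.25], [-75.54, 255.54], [6.69, 114.76], [-157.13, 157.13]. Speed limits (degrees/s): [127.2, 127.2, 172.46, 172.46, 180, 180, 180].

### API

Orientations are given as a 3x3 rotation matrix whose columns are the frame's x, y, z axes.
In Python, from cell import r, optics, job gives the robot as it stands.
- The arm moves only by the tool step_arm, never from a script. Its argument "commands" is text: rows parted by semicolons, each of 7 numbers parted by spaces: the turn, a rotation vector about the world's x, y, z in degrees, then the shift along the world's x, y, z in cm, then the finger opening in cm, from 0 to 9.18. In form: rx ry rz dx dy dz fingers; .... A call has exactly 10 rows; each row is the pose to reach, as a shift and turn from the pose measured when the call began; what a row does not reach only later rows make up. A row lasts 1/10 s, in which the tool goes at most 50 mm and 8.59 degrees, less where a joint would pass 70% of its speed; a pose out of reach is approached as far as the arm can. A call with a gripper value outside its range is refused whole. The fingers move at their own pace and stop on an object; "force" is the grip in N (left out, the last holds). Time passes only in rows, so rows that repeat a pose let the fingers close, or fill a call up. It gives the time, the measured TCP pose, the force and the opening at its end, in the units of the state.
- r.sense(): the state, without advancing time (a new reading comes with each control period).
- optics.read_camera(name): name is "side" or "top" or "wrist"; returns a dict with "color" (480x640x3 uint8, red, green, blue), "z_map" (480x640 float32, m along the optical axis (not along the pixel's ray), 0 where there is no reading), "mtx" (3x3 intrinsics, pixels), "k1" (the pictures are not rectified: a ray, as slopes to the right and down, at radius r is drawn at 1 + k1 r^2 times it, then the intrinsics apply), "T" (4x4, takes a point from camera to world coordinates). Camera axes: x right, y up, looking along -z (the intrinsics and any distortion apply to the point x, -y, -z); pixel columns grow to the right and rows downward; lengths in m; the calibration is good to about 2 mm. A picture is of the moment at which its call begins.
- job.job_done(): hands the job in, once; it reports no verdict.
The state is a dict: "time_s": time; "joint_positions": joint angles; "qd": joint speeds; "tau": joint torques, N m; "position": TCP position; "tcp_rot": TCP orientation; "force": force on the tool from outside, world axes, zero at the start; "moment": the same for the moment, N m; "gripper_width": finger opening in m.
Only numpy, scipy, OpenCV 4.12 (cv2) and the standard library are available. Lean on these libraries where they do the work, as an engineer would, in place of code of your own. Each camera call takes 0.05 s, during which the arm holds its last target.

## Working session

There is one attempt and no reset: what is moved stays moved. The work goes in short steps, Python scripts to look and compute and a tool call to move; the robot and the scene stay as the last step left them, time stands still between calls to the robot, and variables do not carry over. Pictures are saved under pics/ and viewed, and the job is handed in when it is done.

Besides the shell and the picture viewer there is one more tool, called after "Call:" by a JSON object that holds its "op" and its "data", one argument or row to a line. step_arm: Moves the arm, as the interface text tells. Its arguments: {"type":"object","properties":{"commands":{"type":"string"},"force":{"type":"number"}},"required":["commands"]}

```bash
mkdir -p pics; ls; cat > h.py <<'E'
import numpy as np, cv2
from cell import r, optics, job
def grab(n,tag):
    d=optics.read_camera(n); cv2.imwrite(f'pics/{tag}_{n}.png',d['color'][:,:,::-1]); np.savez(f'pics/{tag}_{n}.npz',**d); return d
def ray(d,u,v):
    K=d['mtx'];k=float(d['k1']); xd=(u-K[0,2])/K[0,0]; yd=(v-K[1,2])/K[1,1]
    rd=np.hypot(xd,yd); rr=rd
    for _ in range(30): rr=rd/(1+k*rr*rr)
    s=rr/rd if rd>0 else 1
    return d['T'][:3,3], d['T'][:3,:3]@np.array([xd*s,-yd*s,-1])
def onz(d,u,v,z):
    o,w=ray(d,u,v); return o+w*(z-o[2])/w[2]
def dep(d,u,v):
    o,w=ray(d,u,v); return o+w*d['z_map'][int(round(v)),int(round(u))]
def load(tag,n): return dict(np.load(f'pics/{tag}_{n}.npz'))
E
python3 - <<'E'
from h import *
for n in ('side','top','wrist'):
    d=grab(n,'a'); print(n,d['mtx'].tolist(),d['k1'],d['T'].round(3).tolist())
s=r.sense();print(s)
E
```

```text
pics
side [[436.61155053051044, 0.0, 329.51696281296853], [0.0, 436.61155053051044, 245.74936393782994], [0.0, 0.0, 1.0]] -0.01550886010593118 [[0.94, 0.235, -0.247, 0.331], [-0.341, 0.647, -0.683, -0.602], [-0.0, 0.726, 0.688, 0.671], [0.0, 0.0, 0.0, 1.0]]
top [[622.1277879290271, 0.0, 323.5977709688284], [0.0, 622.1277879290271, 245.04900958192005], [0.0, 0.0, 1.0]] -0.035960750940540895 [[0.022, 0.974, -0.227, 0.323], [-1.0, 0.021, -0.006, -0.045], [-0.002, 0.227, 0.974, 1.123], [0.0, 0.0, 0.0, 1.0]]
wrist [[375.4765527770626, 0.0, 320.93847006619905], [0.0, 375.4765527770626, 232.4675214925144], [0.0, 0.0, 1.0]] -0.0368584717459371 [[0.411, 0.878, 0.243, 0.323], [-0.911, 0.397, 0.109, -0.54], [-0.001, -0.266, 0.964, 0.383], [0.0, 0.0, 0.0, 1.0]]
{'time_s': 0.15, 'joint_positions': array([59.78187609, 24.9258279 ,  1.43057131, 90.17613828, -0.66413553,
       64.97498068, -4.30216867]), 'qd': array([ 0.0516358 , -0.16903883,  0.12013451, -0.1063103 ,  0.04401411,
       -0.00310244,  0.00737749]), 'tau': array([ 1.98067559e-03, -6.68265438e+01,  9.85934660e-01, -3.14692926e+01,
       -6.04417291e-02,  3.94479744e-02,  1.37097568e-04]), 'position': array([ 0.25742541, -0.5691807 ,  0.29164758]), 'tcp_rot': array([[ 4.12101161e-01, -9.11137903e-01, -5.95688935e-04],
       [-9.11137317e-01, -4.12101576e-01,  1.03960251e-03],
       [-1.19270560e-03,  1.14333019e-04, -9.99999282e-01]]), 'force': array([-0.66872479, -0.5978467 ,  0.33250316]), 'moment': array([-0.01351944,  0.02415711, -0.04387758]), 'gripper_width': 0.09165469917645419}
```

View pics/a_top.png

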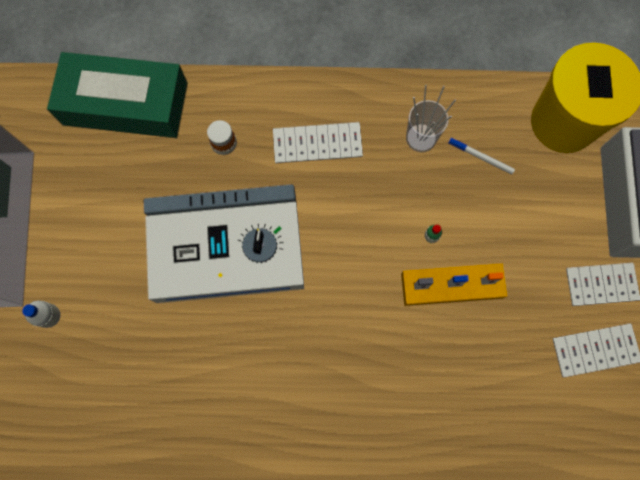

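View pics/a_side.png

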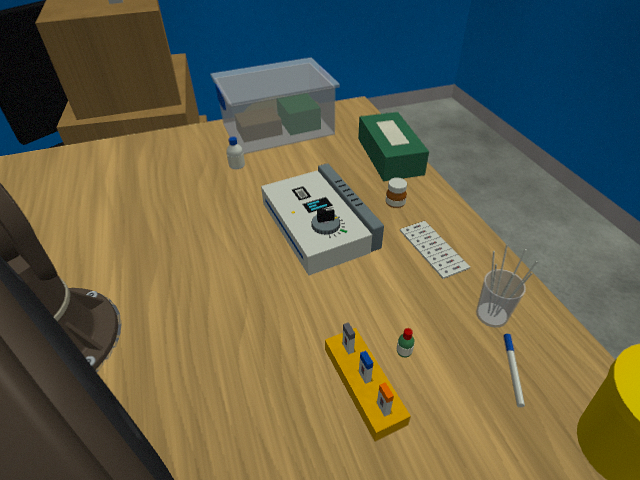

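View pics/a_wrist.png

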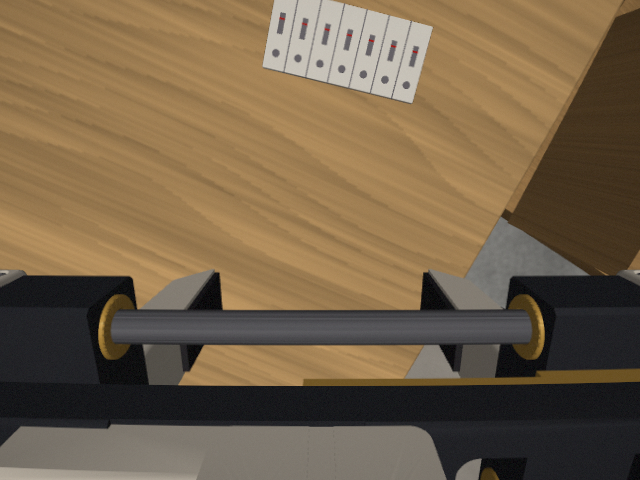

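The top view shows the rack at about (455,284), with the blue cartridge in the middle slot (460,279), grey at (425,283) and orange at (495,276). The reader's slot is at (186,253), the knob at (261,243) and the green mark at (278,231).

```bash
python3 - <<'E'
from h import *
d=load('a','top'); im=d['color']
for nm,(x,y,w,h),s in (('rd',(135,175,180,135),4.4),('rk',(390,220,130,95),6)):
    c=im[y:y+h,x:x+w][:,:,::-1]; cv2.imwrite(f'pics/z_{nm}.png',cv2.resize(c,None,fx=s,fy=s,interpolation=cv2.INTER_CUBIC))
hsv=cv2.cvtColor(im,cv2.COLOR_RGB2HSV)
def comp(m,box,name,z):
    x,y,w,h=box; mm=np.zeros(m.shape,np.uint8); mm[y:y+h,x:x+w]=m[y:y+h,x:x+w]*255
    n,l,st,ce=cv2.connectedComponentsWithStats(mm); i=1+np.argmax(st[1:,4])
    pts=np.argwhere(l==i)[:,::-1].astype(np.float32); rc=cv2.minAreaRect(pts)
    print(name,st[i],ce[i].round(1),onz(d,*ce[i],z).round(4),rc); 
    bx=cv2.boxPoints(rc); print([onz(d,*p,z).round(4)[:2].tolist() for p in bx])
    return l==i
H,S,V=[hsv[:,:,i].astype(int) for i in range(3)]
comp((H>105)&(H<125)&(S>120)&(V>60),(395,260,120,50),'blue',.084)
comp((H<12)&(S>170)&(V>120),(395,260,120,50),'orange',.084)
comp((H>17)&(H<30)&(S>180)&(V>100),(395,255,120,60),'rack',.032)
comp((H>60)&(H<90)&(S>100),(265,215,30,30),'green',.055)
comp((V<60),(165,238,38,30),'slotframe',.055)
comp((V>150)&(S<50),(140,170,180,140),'case',.055)
E
```

```text
blue [453 276  15   7  83] [459.8 278.7] [ 0.511  -0.2701  0.084 ] ((460.0, 279.0), (6.0, 14.0), 90.0)
[[0.5154, -0.2586], [0.5159, -0.2824], [0.5055, -0.2821], [0.505, -0.2583]]Traceback (most recent call last):
  File "<stdin>", line 15, in <module>
  File "<stdin>", line 8, in comp
    return _wrapfunc(a, 'argmax', axis=axis, out=out, **kwds)
    return bound(*args, **kwds)
ValueError: attempt to get argmax of an empty sequence
```

```bash
python3 - <<'E'
from h import *
d=load('a','top'); im=d['color']
hsv=cv2.cvtColor(im,cv2.COLOR_RGB2HSV)
H,S,V=[hsv[:,:,i].astype(int) for i in range(3)]
print(hsv[277,495],hsv[292,440],hsv[231,278],hsv[283,425])
def comp(m,box,name,z):
    x,y,w,h=box; mm=np.zeros(m.shape,np.uint8); mm[y:y+h,x:x+w]=m[y:y+h,x:x+w]*255
    n,l,st,ce=cv2.connectedComponentsWithStats(mm)
    if n<2: print(name,'none');return
    i=1+np.argmax(st[1:,4])
    pts=np.argwhere(l==i)[:,::-1].astype(np.float32); rc=cv2.minAreaRect(pts)
    print(name,st[i],ce[i].round(1),onz(d,*ce[i],z).round(4),'rectc',onz(d,*rc[0],z).round(4))
    bx=[onz(d,*p,z)[:2] for p in cv2.boxPoints(rc)]; print('  ',[p.round(4).tolist() for p in bx],[round(float(np.degrees(np.arctan2(*(bx[(k+1)%4]-bx[k])[::-1]))),1) for k in range(4)])
comp((H<16)&(S>170)&(V>140),(485,265,20,20),'orange',.084)
comp((S<60)&(V<130),(410,272,28,20),'grey',.084)
comp((H>17)&(H<30)&(S>220)&(V>100),(395,255,120,60),'rack',.032)
comp((H>50)&(H<90)&(S>80),(265,215,30,30),'green',.055)
comp((V<60),(165,238,38,30),'slotframe',.055)
comp((V>150)&(S<50),(140,170,180,140),'case',.055)
E
```

```text
[ 13 255 199] [ 21 255 179] [ 60  72 139] [130  22  70]
orange [488 273  15   6  80] [495.6 275.5] [ 0.5177 -0.3313  0.084 ] rectc [ 0.5177 -0.3302  0.084 ]
   [[0.5218, -0.3184], [0.5223, -0.3424], [0.5136, -0.342], [0.5131, -0.3181]] [-88.8, 177.6, 91.2, -2.1]
grey [415 279  17   9 122] [423.2 282.9] [ 0.5024 -0.2077  0.084 ] rectc [ 0.5023 -0.2074  0.084 ]
   [[0.5089, -0.1939], [0.5094, -0.2211], [0.4957, -0.2208], [0.4951, -0.1937]] [-88.8, 179.0, 91.2, -0.6]
rack [ 402  264  105   41 2843] [453.  284.5] [ 0.5097 -0.269   0.032 ] rectc [ 0.5107 -0.271   0.032 ]
   [[0.5335, -0.178], [0.551, -0.3617], [0.4881, -0.3635], [0.4712, -0.1821]] [-84.6, -178.3, 95.3, 3.8]
green [274 227   7   7  25] [277.1 229.6] [0.5977 0.0455 0.055 ] rectc [0.5975 0.0452 0.055 ]
   [[0.5941, 0.0518], [0.6044, 0.0424], [0.6008, 0.0387], [0.5906, 0.0481]] [-42.3, -134.2, 137.6, 45.9]
slotframe [174 244  25  18 129] [186.2 252.7] [0.5524 0.2042 0.055 ] rectc [0.5522 0.2044 0.055 ]
   [[0.5629, 0.2291], [0.5687, 0.1846], [0.5416, 0.1799], [0.5358, 0.2242]] [-82.6, -170.3, 97.4, 10.2]
case [  146   203   157    96 10148] [221.1 251.4] [0.5561 0.1427 0.055 ] rectc [0.5583 0.1413 0.055 ]
   [[0.6169, 0.2902], [0.6494, 0.0148], [0.5014, -0.0032], [0.4702, 0.2639]] [-83.3, -173.1, 96.7, 10.2]
```

View pics/z_rd.png

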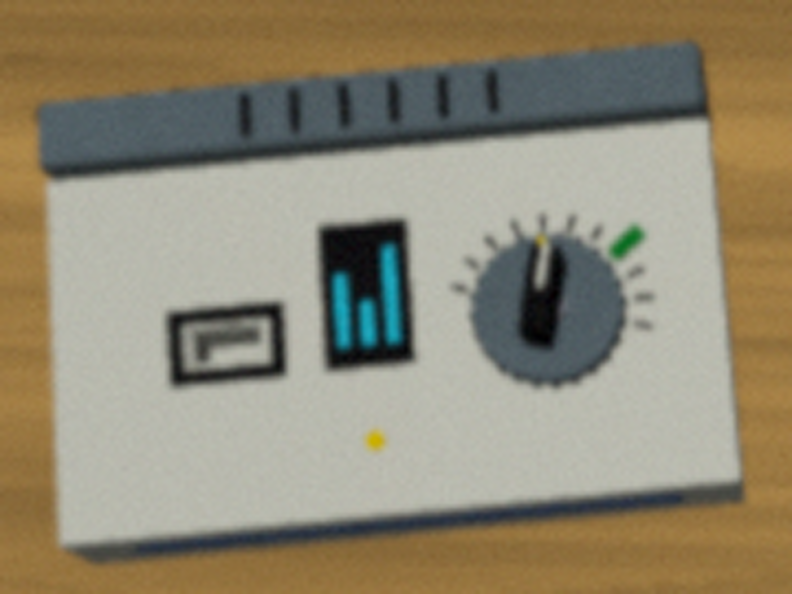

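View pics/z_rk.png

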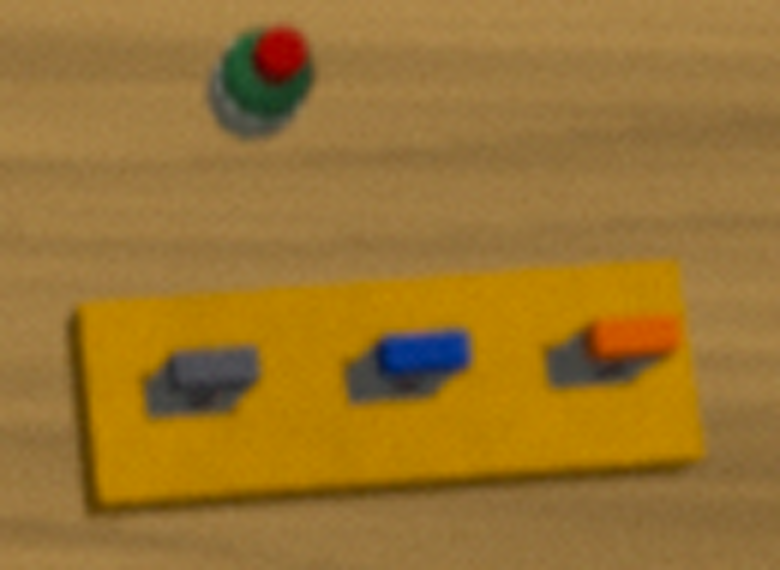

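Call:
{"op": "step_arm", "data": {
  "commands": "0 0 8 2.5 3 0 9; 0 0 16 5 6 0 9; 0 0 24 8 9 0 9; 0 0 32 11 12 0 9; 0 0 40 14 16 0 9; 0 0 48 17 20 0 9; 0 0 56 20 24 0 9; 0 0 64 23 27 0 9; 0 0 72 25.3 29.9 0 9; 0 0 72 25.3 29.9 0 9",
  "force": 15
}}

```text
time_s: 1.15
position: [0.5138, -0.2643, 0.2916]
tcp_rot: [[0.992, 0.123, 0.001], [0.123, -0.992, 0.003], [0.001, -0.003, -1.0]]
force: [-0.2, 0.1, 0.1]
gripper_width: 0.0902
```

```bash
python3 - <<'E'
from h import *
d=grab('wrist','b'); s=r.sense(); print(s['time_s'],s['position'],s['tcp_rot'].round(3).tolist(),s['joint_positions'].round(1))
E
```

```text
1.2 [ 0.51192353 -0.26736148  0.29140356] [[0.993, 0.116, -0.001], [0.116, -0.993, 0.001], [-0.001, -0.001, -1.0]] [ 37.6  22.3 -21.   95.6   8.7  63.8  20.8]
```

View pics/b_wrist.png

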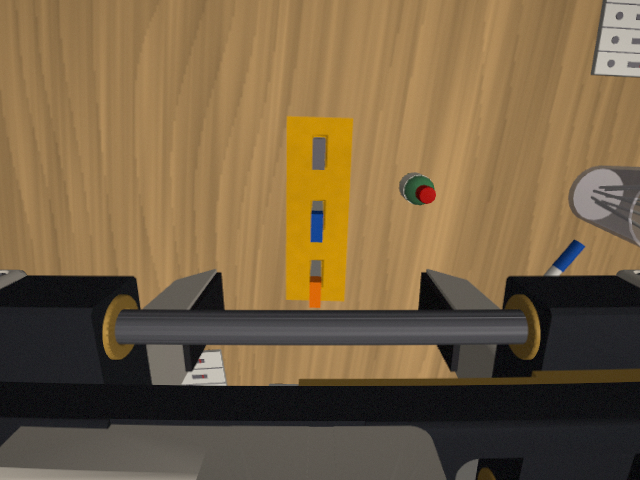

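Wrist view: the rack is nearly aligned with the tool, with the blue top at (317,226), grey at (319,152) and orange at (315,292).

```bash
cat >> h.py <<'E'
def proj_rect(d,m,z):
    n,l,st,ce=cv2.connectedComponentsWithStats(m.astype(np.uint8))
    i=1+np.argmax(st[1:,4]); p=np.argwhere(l==i)[:,::-1]
    w=np.array([onz(d,u,v,z)[:2] for u,v in p])
    rc=cv2.minAreaRect((w*1000).astype(np.float32))
    return w.mean(0).round(4), np.array(rc[0]).round(1), np.array(rc[1]).round(1), round(rc[2],1), st[i]
def box(m,x0,y0,x1,y1):
    o=np.zeros(m.shape,bool); o[y0:y1,x0:x1]=m[y0:y1,x0:x1]; return o
def hsvs(d):
    h=cv2.cvtColor(d['color'],cv2.COLOR_RGB2HSV).astype(int); return h[:,:,0],h[:,:,1],h[:,:,2]
E
python3 - <<'E'
from h import *
d=load('b','wrist'); H,S,V=hsvs(d)
print(d['T'].round(3).tolist())
print('rack',proj_rect(d,box((H>17)&(H<30)&(S>230),270,110,360,310),.032))
print('blue',proj_rect(d,box((H>105)&(H<125)&(S>150)&(V>60),300,180,340,260),.084))
print('orange',proj_rect(d,box((H<17)&(S>220)&(V>120),300,260,340,309),.084))
print([dep(d,317,y).round(4).tolist() for y in (205,212,218,226,235,240)])
d=load('a','top'); H,S,V=hsvs(d)
print('rack',proj_rect(d,box((H>17)&(H<30)&(S>220)&(V>100),395,255,515,315),.032))
print('case',proj_rect(d,box((V>150)&(S<50),140,170,320,310),.055))
print('frame',proj_rect(d,box((V<75),170,238,203,268),.055))
# side view blue
d=load('a','side'); H,S,V=hsvs(d)
m=box((H>105)&(H<125)&(S>150)&(V>60),350,340,380,385); print('side',proj_rect(d,m,.077), [dep(d,u,v).round(3).tolist() for u,v in((364,354),(367,362))])
E
```

```text
[[0.992, -0.118, -0.034, 0.505], [0.122, 0.957, 0.262, -0.194], [0.001, -0.264, 0.965, 0.384], [0.0, 0.0, 0.0, 1.0]]
rack (array([ 0.5103, -0.2641]), array([ 511.5, -271.9]), array([ 58.5, 178.3]), 5.7, array([ 287,  117,   66,  184, 9579], dtype=int32))
blue (array([ 0.5108, -0.2705]), array([ 510.9, -270.5]), array([ 8.9, 25.9]), 3.8, array([311, 211,  12,  31, 331], dtype=int32))
orange (array([ 0.5166, -0.3305]), array([ 516.6, -329.3]), array([ 9.7, 27.9]), 4.0, array([309, 277,  12,  31, 274], dtype=int32))
[[0.5098, -0.2602, 0.0461], [0.51, -0.26, 0.0771], [0.5105, -0.2636, 0.0838], [0.5114, -0.2707, 0.0822], [0.5123, -0.2781, 0.0832], [0.5128, -0.2824, 0.0832]]
rack (array([ 0.5097, -0.269 ]), array([ 510.9, -271.1]), array([ 62.7, 181.5]), 5.3, array([ 402,  264,  105,   41, 2843], dtype=int32))
case (array([0.5565, 0.1427]), array([559.7, 139.6]), array([148.8, 269.3]), 6.7, array([  146,   203,   157,    96, 10148], dtype=int32))
frame (array([0.5524, 0.2041]), array([552.4, 204.1]), array([28.5, 44.3]), 6.6, array([174, 244,  26,  18, 158], dtype=int32))
side (array([ 0.5106, -0.2736]), array([ 510.6, -273.4]), array([13.8, 29.6]), 4.6, array([360, 351,  13,  18, 141], dtype=int32)) [[0.509, -0.267, 0.084], [0.508, -0.281, 0.083]]
```

```bash
python3 - <<'E'
from h import *
d=load('b','wrist')
for u,v in ((420,190),(426,194),(428,195),(405,188)): print(dep(d,u,v).round(3))
d=load('a','top')
for u,v in ((436,229),(433,235)): print(dep(d,u,v).round(3))
E
```

```text
[ 0.597 -0.234  0.058]
[ 0.602 -0.236  0.062]
[ 0.604 -0.237  0.061]
[ 0.59  -0.236  0.035]
[ 0.603 -0.235  0.064]
[ 0.597 -0.233  0.04 ]
```

Call:
{"op": "step_arm", "data": {
  "commands": "0 0 -1.2 -0.1 -0.4 -2 9; 0 0 -1.2 -0.1 -0.4 -4 9; 0 0 -1.2 -0.1 -0.4 -6 9; 0 0 -1.2 -0.1 -0.4 -8 9; 0 0 -1.2 -0.1 -0.4 -8 9; 0 0 -1.2 -0.1 -0.4 -8 9; 0 0 -1.2 -0.1 -0.4 -8 9; 0 0 -1.2 -0.1 -0.4 -8 9; 0 0 -1.2 -0.1 -0.4 -8 9; 0 0 -1.2 -0.1 -0.4 -8 9"
}}

```text
time_s: 2.2
position: [0.5111, -0.2714, 0.2119]
tcp_rot: [[0.995, 0.095, -0.0], [0.095, -0.995, 0.001], [-0.0, -0.001, -1.0]]
force: [0.2, -0.6, -0.2]
gripper_width: 0.0903
```

Call:
{"op": "step_arm", "data": {
  "commands": "0 0 0 0 0 -2 6; 0 0 0 0 0 -4 6; 0 0 0 0 0 -6 5; 0 0 0 0 0 -7.5 5; 0 0 0 0 0 -8.5 4; 0 0 0 0 0 -9.1 4; 0 0 0 0 0 -9.1 4; 0 0 0 0 0 -9.1 3; 0 0 0 0 0 -9.1 3; 0 0 0 0 0 -9.1 3"
}}

```text
time_s: 3.2
position: [0.5114, -0.2716, 0.1216]
tcp_rot: [[0.995, 0.095, 0.001], [0.095, -0.995, 0.0], [0.001, -0.0, -1.0]]
force: [1.2, 0.6, 0.8]
gripper_width: 0.0303
```

```bash
python3 - <<'E'
from h import *
grab('wrist','c'); print(r.sense()['position'])
E
```

```text
[ 0.5113206  -0.27156442  0.12143591]
```

View pics/c_wrist.png

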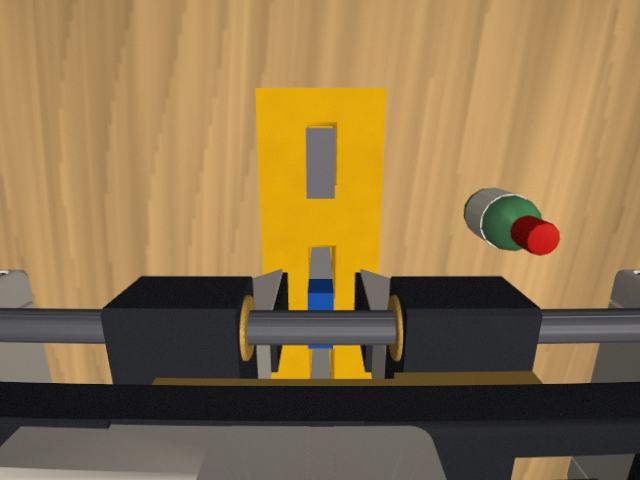

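The blue cartridge at (320,315) is centred between the pads. Closing on it.

Call:
{"op": "step_arm", "data": {
  "commands": "0 0 0 0 0 0 2; 0 0 0 0 0 0 1; 0 0 0 0 0 0 0.5; 0 0 0 0 0 0 0.5; 0 0 0 0 0 0 0.5; 0 0 0 0 0 0 0.5; 0 0 0 0 0 0 0.5; 0 0 0 0 0 0 0.5; 0 0 0 0 0 0 0.5; 0 0 0 0 0 0 0.5",
  "force": 15
}}

```text
time_s: 4.25
position: [0.5114, -0.2716, 0.1215]
tcp_rot: [[0.995, 0.095, 0.001], [0.095, -0.995, 0.0], [0.001, -0.0, -1.0]]
force: [-0.7, -0.5, 3.5]
gripper_width: 0.0101
```

Call:
{"op": "step_arm", "data": {
  "commands": "0 0 0 0 0 1 0.5; 0 0 0 0 0 2 0.5; 0 0 0 0 0 3 0.5; 0 0 0 0 0 5 0.5; 0 0 0 0 0 7 0.5; 0 0 0 0 0 9 0.5; 0 0 0 0 0 11 0.5; 0 0 0 0 0 12 0.5; 0 0 0 0 0 12 0.5; 0 0 0 0 0 12 0.5"
}}

```text
time_s: 5.25
position: [0.5111, -0.2715, 0.2412]
tcp_rot: [[0.996, 0.095, 0.0], [0.095, -0.996, 0.0], [0.0, -0.0, -1.0]]
force: [0.0, -0.5, -0.7]
gripper_width: 0.0097
```

```bash
python3 - <<'E'
from h import *
grab('wrist','d'); grab('side','d'); s=r.sense(); print(s['position'],s['gripper_width'],s['force'])
E
```

```text
[ 0.51080879 -0.27141125  0.24046593] 0.01015321212483041 [-0.97518891 -0.18062469 -0.80416185]
```

View pics/d_wrist.png

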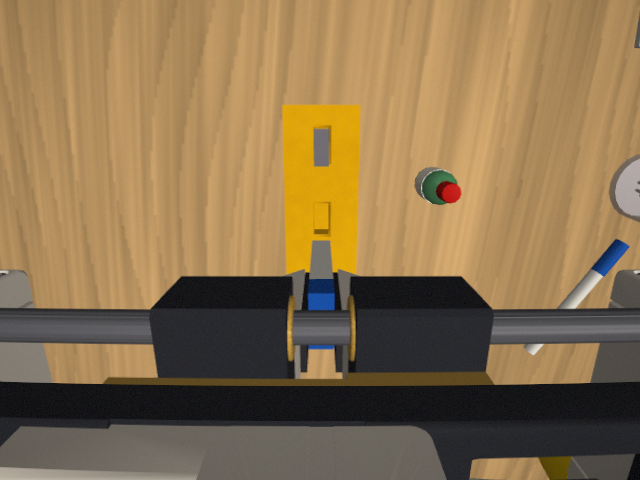

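View pics/d_side.png

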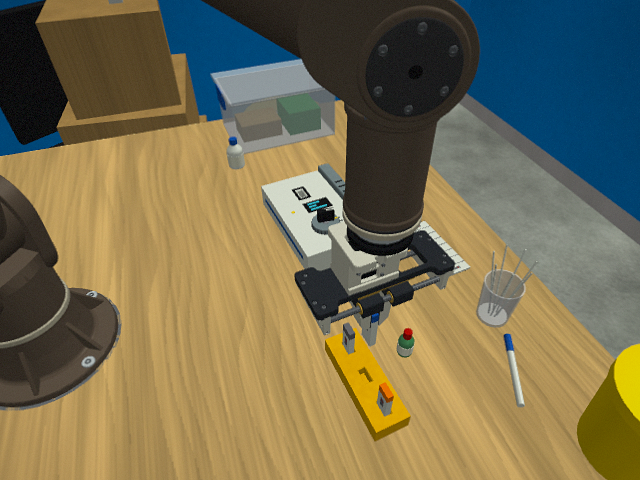

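The cartridge is in the grip, its rack slot at (321,218) is empty, and the other two still stand. Next I move beside the reader slot to measure it with the wrist camera.

Call:
{"op": "step_arm", "data": {
  "commands": "0 0 1.2 0.4 3 1 0.5; 0 0 1.2 1 7 1 0.5; 0 0 1.2 1.5 11.5 1 0.5; 0 0 1.2 2 16 1 0.5; 0 0 1.2 2.5 20.5 1 0.5; 0 0 1.2 3 25 1 0.5; 0 0 1.2 3.4 29.5 1 0.5; 0 0 1.2 3.8 34 1 0.5; 0 0 1.2 4.1 38 1 0.5; 0 0 1.2 4.1 41.5 1 0.5"
}}

```text
time_s: 6.35
position: [0.5514, 0.146, 0.2495]
tcp_rot: [[0.993, 0.117, -0.002], [0.117, -0.993, 0.001], [-0.002, -0.002, -1.0]]
force: [-0.2, 0.5, -0.7]
gripper_width: 0.0102
```

Call:
{"op": "step_arm", "data": {
  "commands": "0 0 0 0 0 0 0.5; 0 0 0 0 0 0 0.5; 0 0 0 0 0 0 0.5; 0 0 0 0 0 0 0.5; 0 0 0 0 0 0 0.5; 0 0 0 0 0 0 0.5; 0 0 0 0 0 0 0.5; 0 0 0 0 0 0 0.5; 0 0 0 0 0 0 0.5; 0 0 0 0 0 0 0.5"
}}

```text
time_s: 7.35
position: [0.5514, 0.146, 0.2495]
tcp_rot: [[0.993, 0.117, -0.002], [0.117, -0.993, 0.001], [-0.002, -0.002, -1.0]]
force: [-0.5, -0.7, -0.1]
gripper_width: 0.0096
```

```bash
python3 - <<'E'
from h import *
grab('wrist','e'); s=r.sense(); print(s['position'],s['tcp_rot'].round(4).tolist(),s['gripper_width'],s['force'],s['joint_positions'].round(1))
E
```

```text
[0.5514051  0.14601526 0.24949029] [[0.9931, 0.117, -0.0022], [0.117, -0.9931, 0.0014], [-0.002, -0.0016, -1.0]] 0.009955573170768877 [ 0.20372718  0.29624744 -0.56287571] [ -0.7  24.8 -26.8  99.3  12.6  59.  -25.2]
```

View pics/e_wrist.png

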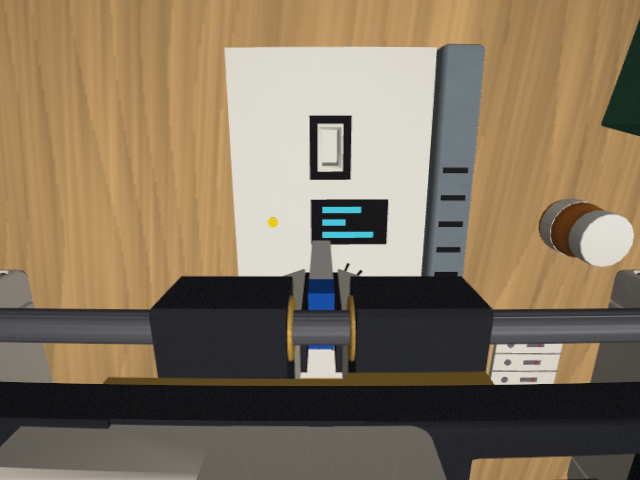

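The slot frame is at (330,147), from u 310 to 351 and v 115 to 180. The cartridge's near face meets its bottom edge at about (321,241).

```bash
python3 - <<'E'
from h import *
d=load('e','wrist'); H,S,V=hsvs(d)
m=box(V<70,300,105,362,190); m=cv2.morphologyEx(m.astype(np.uint8),cv2.MORPH_OPEN,np.ones((2,2)))>0
print('frame',proj_rect(d,m,.055))
# inner hole
inn=box((V>=90),312,118,350,178); n,l,st,ce=cv2.connectedComponentsWithStats(inn.astype(np.uint8)); print(st,ce)
print('inner',proj_rect(d,box(inn,314,120,348,176),.055))
print('case',proj_rect(d,box((V>140)&(S<45),225,40,440,270),.055))
c=d['color'][100:260,270:400][:,:,::-1]; cv2.imwrite('pics/z_e.png',cv2.resize(c,None,fx=3.7,fy=3.7,interpolation=cv2.INTER_CUBIC))
for v in range(236,250,2): print(v,[int(x) for x in V[v,304:340:2]],d['z_map'][v,321])
E
```

```text
frame (array([0.5515, 0.2042]), array([551.7, 203.6]), array([30.1, 45.4]), 6.7, array([ 311,  117,   41,   63, 1228], dtype=int32))
[[     0      0    640    480 305896]
 [   317    123     27     49   1304]] [[319.45596216 239.89499699]
 [329.83052147 146.8404908 ]]
inner (array([0.5506, 0.2046]), array([550.9, 204.4]), array([19.7, 35.1]), 6.7, array([ 317,  123,   27,   49, 1304], dtype=int32))
case (array([0.55  , 0.2017]), array([552.4, 190.8]), array([149.9, 166.4]), 6.8, array([  225,    47,   212,   223, 37503], dtype=int32))
236 [222, 223, 223, 199, 27, 25, 24, 27, 26, 169, 218, 217, 219, 219, 219, 218, 218, 218] 0.29895267
238 [223, 223, 222, 199, 31, 29, 25, 24, 28, 30, 26, 23, 27, 26, 24, 26, 27, 29] 0.2987495
240 [223, 222, 222, 199, 63, 70, 73, 70, 71, 71, 73, 71, 73, 40, 27, 25, 25, 25] 0.20893556
242 [223, 223, 223, 201, 91, 115, 113, 116, 114, 114, 112, 113, 114, 81, 29, 26, 23, 24] 0.20498876
244 [224, 224, 222, 222, 117, 113, 114, 115, 115, 114, 115, 116, 115, 122, 127, 129, 130, 131] 0.2024333
246 [222, 221, 223, 223, 128, 113, 115, 114, 113, 113, 114, 114, 114, 165, 222, 223, 221, 222] 0.19775732
248 [223, 222, 222, 221, 125, 113, 114, 114, 114, 115, 113, 115, 112, 148, 222, 222, 221, 222] 0.193354
```

View pics/z_e.png

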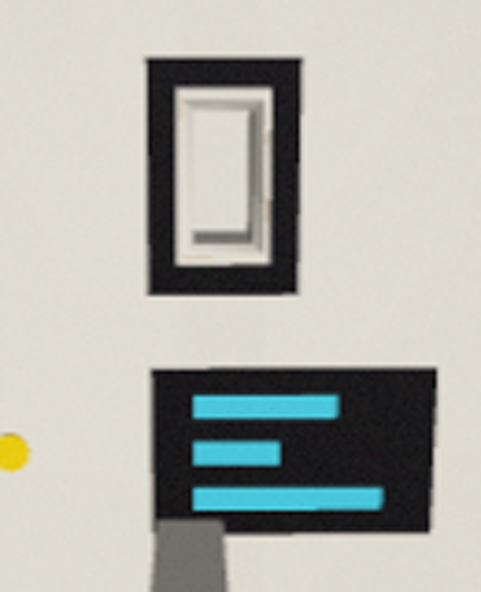

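```bash
python3 - <<'E'
from h import *
d=load('e','wrist'); R=r.sense()['tcp_rot']; p=r.sense()['position']
for u,v in ((321,240.3),(321,246),(321,255),(321,265)):
    for nm,w in (('dep',dep(d,u,v)),('onz',onz(d,u,v,.1425))): print(v,nm,w.round(4),(R.T@(w-p)).round(4))
for u in (311.5,330.5): w=onz(d,u,241,.1425);print(u,w.round(4),(R.T@(w-p)).round(4))
g=onz(d,321,350,.2125)
_,_,V=hsvs(d)
H,S,V=hsvs(d); m=box((H>105)&(H<125)&(S>150),300,270,345,312); ys,xs=np.nonzero(m);print(xs.min(),xs.max(),ys.min(),ys.max()); print([ (R.T@(dep(d,321,y)-p)).round(4).tolist() for y in (282,288,292,300)])
E
```

```text
240.3 dep [0.5497 0.1572 0.1412] [-0.0002 -0.0111  0.1083]
240.3 onz [0.5496 0.1576 0.1425] [-0.0002 -0.0115  0.107 ]
246 dep [0.5497 0.1575 0.1527] [-0.0002 -0.0115  0.0968]
246 onz [0.55   0.1543 0.1425] [-0.0002 -0.0082  0.107 ]
255 dep [0.5497 0.1573 0.1667] [-0.0002 -0.0112  0.0828]
255 onz [0.5506 0.1491 0.1425] [-0.0002 -0.003   0.107 ]
265 dep [0.5497 0.1573 0.181 ] [-0.0002 -0.0113  0.0685]
265 onz [0.5513 0.1432 0.1425] [-0.0002  0.003   0.107 ]
311.5 [0.5445 0.1566 0.1425] [-0.0054 -0.0111  0.107 ]
330.5 [0.5549 0.1578 0.1425] [ 0.0051 -0.0111  0.107 ]
307 334 279 309
[[-0.0002, -0.0116, 0.0483], [-0.0002, -0.0114, 0.0429], [-0.0002, -0.0114, 0.0392], [-0.0002, -0.0082, 0.0389]]
```

The cartridge hangs plumb in the hand, with its centre about 0.6 mm off the TCP along −y. I go over the slot and partway down, then check.

Call:
{"op": "step_arm", "data": {
  "commands": "0 0 0 0 2 0 0.5; 0 0 0 0 4 0 0.5; 0 0 0 0 5.86 0 0.5; 0 0 0 0 5.86 -1 0.5; 0 0 0 0 5.86 -3 0.5; 0 0 0 0 5.86 -5 0.5; 0 0 0 0 5.86 -6.5 0.5; 0 0 0 0 5.86 -7.4 0.5; 0 0 0 0 5.86 -7.4 0.5; 0 0 0 0 5.86 -7.4 0.5"
}}

```text
time_s: 8.4
position: [0.5517, 0.2046, 0.1758]
tcp_rot: [[0.993, 0.117, -0.002], [0.117, -0.993, 0.002], [-0.002, -0.002, -1.0]]
force: [-0.9, 0.9, 0.5]
gripper_width: 0.0096
```

```bash
python3 - <<'E'
from h import *
d=grab('wrist','f');e=grab('side','f'); s=r.sense(); print(s['position'],s['tcp_rot'].round(4).tolist(),s['force'])
c=d['color'][180:330,240:400][:,:,::-1]; cv2.imwrite('pics/f_z.png',cv2.resize(c,None,fx=3.7,fy=3.7,interpolation=cv2.INTER_CUBIC))
c=e['color'][150:260,240:400][:,:,::-1]; cv2.imwrite('pics/f_zs.png',cv2.resize(c,None,fx=4,fy=4,interpolation=cv2.INTER_CUBIC))
E
```

```text
[0.55188333 0.20483956 0.17639159] [[0.9931, 0.1169, -0.0008], [0.1169, -0.9931, 0.002], [-0.0006, -0.0021, -1.0]] [ 0.28172201 -0.29580823 -0.63005521]
```

View pics/f_z.png

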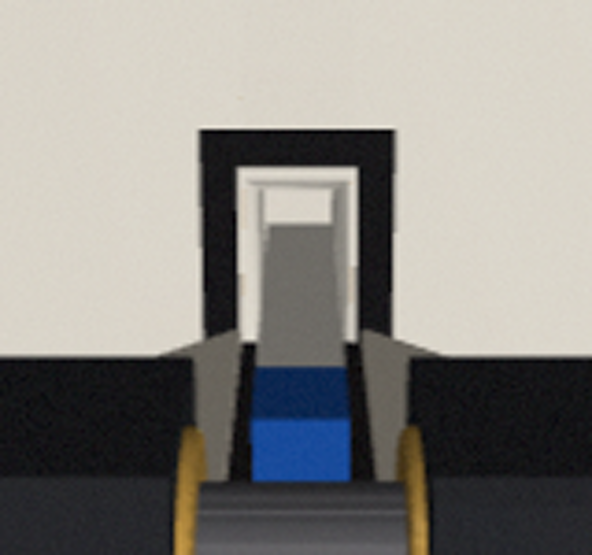

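View pics/f_zs.png

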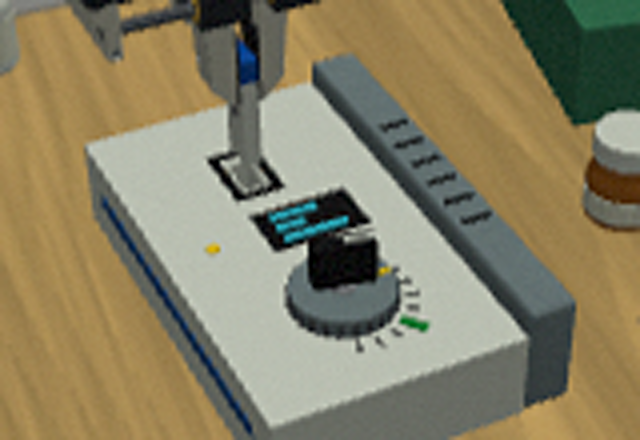

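```bash
python3 - <<'E'
from h import *
d=load('f','wrist'); s=r.sense(); R=s['tcp_rot']; p=s['position']
t=lambda w:(R.T@(w-p)).round(4)
print('face', t(dep(d,321,250)),t(dep(d,321,244)),t(dep(d,321,262)))
H,S,V=hsvs(d); print(V[205:245,321].tolist()); print(V[230,285:360].tolist())
for v in (215,225): print(v,t(onz(d,321,v,.055)))
for u in (294,346.5,305,336): print(u,t(onz(d,u,225,.055)))
E
```

```text
face [-0.0005 -0.0113  0.0906] [-0.0005 -0.0111  0.1015] [-0.0005 -0.0113  0.0727]
[216, 217, 218, 217, 216, 216, 216, 217, 216, 215, 22, 30, 26, 23, 22, 29, 22, 23, 25, 38, 170, 216, 216, 196, 166, 175, 205, 216, 216, 216, 217, 218, 215, 216, 214, 161, 110, 109, 114, 110]
[219, 219, 218, 219, 218, 220, 219, 219, 174, 85, 24, 23, 23, 25, 25, 26, 21, 22, 58, 176, 216, 215, 211, 201, 189, 183, 186, 183, 188, 188, 187, 187, 184, 184, 182, 177, 175, 173, 171, 170, 170, 166, 163, 162, 159, 156, 150, 148, 160, 198, 219, 151, 26, 24, 25, 24, 26, 21, 27, 27, 23, 133, 200, 216, 217, 219, 218, 219, 218, 218, 218, 218, 218, 218, 219]
215 [-0.0005 -0.0225  0.1214]
225 [-0.0005 -0.0165  0.1214]
294 [-0.0163 -0.0165  0.1214]
346.5 [ 0.0144 -0.0165  0.1214]
305 [-0.0099 -0.0165  0.1214]
336 [ 0.0082 -0.0165  0.1214]
```

Call:
{"op": "step_arm", "data": {
  "commands": "0 0 0 -0.04 0.05 -0.3 0.5; 0 0 0 -0.04 0.05 -0.6 0.5; 0 0 0 -0.04 0.05 -0.9 0.5; 0 0 0 -0.04 0.05 -1.1 0.5; 0 0 0 -0.04 0.05 -1.3 0.5; 0 0 0 -0.04 0.05 -1.5 0.5; 0 0 0 -0.04 0.05 -1.7 0.5; 0 0 0 -0.04 0.05 -1.9 0.5; 0 0 0 -0.04 0.05 -2.0 0.5; 0 0 0 -0.04 0.05 -2.1 0.5"
}}

```text
time_s: 9.5
position: [0.5515, 0.2053, 0.1553]
tcp_rot: [[0.993, 0.117, -0.001], [0.117, -0.993, 0.002], [-0.001, -0.002, -1.0]]
force: [0.0, 0.1, -1.2]
gripper_width: 0.0099
```

```bash
python3 - <<'E'
from h import *
d=grab('wrist','g');s=r.sense(); print(s['position'],s['tcp_rot'].round(4).tolist(),s['force'],s['moment'])
c=d['color'][180:330,240:400][:,:,::-1]; cv2.imwrite('pics/g_z.png',cv2.resize(c,None,fx=3.7,fy=3.7,interpolation=cv2.INTER_CUBIC))
E
```

```text
[0.55142736 0.20529711 0.15516962] [[0.9931, 0.1168, -0.001], [0.1168, -0.9931, 0.0019], [-0.0008, -0.002, -1.0]] [ 0.3985636   0.46204641 -0.50977852] [-0.05224755 -0.07623317  0.03562466]
```

View pics/g_z.png

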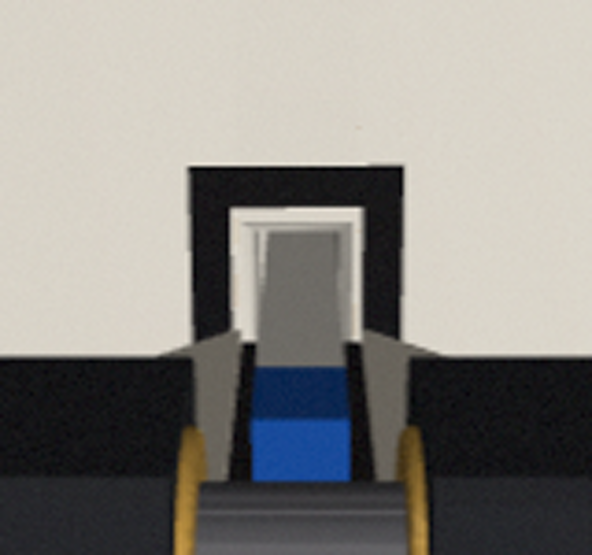

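The cartridge is inside the slot mouth with clearance all round and no contact force. Lowering further.

Call:
{"op": "step_arm", "data": {
  "commands": "0 0 0 0 0 -0.2 0.5; 0 0 0 0 0 -0.4 0.5; 0 0 0 0 0 -0.6 0.5; 0 0 0 0 0 -0.8 0.5; 0 0 0 0 0 -1.0 0.5; 0 0 0 0 0 -1.2 0.5; 0 0 0 0 0 -1.4 0.5; 0 0 0 0 0 -1.6 0.5; 0 0 0 0 0 -1.7 0.5; 0 0 0 0 0 -1.8 0.5"
}}

```text
time_s: 10.55
position: [0.5514, 0.2053, 0.1371]
tcp_rot: [[0.993, 0.117, -0.001], [0.117, -0.993, 0.002], [-0.001, -0.002, -1.0]]
force: [-0.1, 1.1, 0.0]
gripper_width: 0.0096
```

Call:
{"op": "step_arm", "data": {
  "commands": "0 0 0 0 0 -0.05 0.5; 0 0 0 0 0 -0.1 0.5; 0 0 0 0 0 -0.15 0.5; 0 0 0 0 0 -0.2 0.5; 0 0 0 0 0 -0.25 0.5; 0 0 0 0 0 -0.3 0.5; 0 0 0 0 0 -0.35 0.5; 0 0 0 0 0 -0.4 0.5; 0 0 0 0 0 -0.4 0.5; 0 0 0 0 0 -0.4 0.5"
}}

```text
time_s: 11.55
position: [0.5514, 0.2053, 0.133]
tcp_rot: [[0.993, 0.117, -0.001], [0.117, -0.993, 0.002], [-0.001, -0.002, -1.0]]
force: [-1.2, 1.2, -1.1]
gripper_width: 0.0103
```

Call:
{"op": "step_arm", "data": {
  "commands": "0 0 0 0 0 -0.03 0.5; 0 0 0 0 0 -0.06 0.5; 0 0 0 0 0 -0.09 0.5; 0 0 0 0 0 -0.12 0.5; 0 0 0 0 0 -0.15 0.5; 0 0 0 0 0 -0.15 0.5; 0 0 0 0 0 -0.15 0.5; 0 0 0 0 0 -0.15 0.5; 0 0 0 0 0 -0.15 0.5; 0 0 0 0 0 -0.15 0.5"
}}

```text
time_s: 12.55
position: [0.5515, 0.2054, 0.1325]
tcp_rot: [[0.993, 0.117, -0.0], [0.117, -0.993, 0.002], [-0.0, -0.002, -1.0]]
force: [-3.7, -1.6, 10.0]
gripper_width: 0.0104
```

```bash
python3 - <<'E'
from h import *
d=grab('wrist','i');e=grab('side','i');s=r.sense(); print(s['position'],s['force'],s['moment'])
R=s['tcp_rot'];p=s['position']
H,S,V=hsvs(d); 
for v in (282,286,290): print((R.T@(dep(d,321,v)-p)).round(4), dep(d,321,v).round(4))
c=e['color'][150:260,240:400][:,:,::-1]; cv2.imwrite('pics/i_zs.png',cv2.resize(c,None,fx=4,fy=4,interpolation=cv2.INTER_CUBIC))
E
```

```text
[0.55145056 0.20541819 0.13244052] [-2.83094306 -1.26211498  9.86488607] [-0.3515426   0.60775347  0.04954261]
[-0.0002 -0.0115  0.0485] [0.5499 0.217  0.084 ]
[-0.0002 -0.0116  0.0442] [0.5499 0.217  0.0882]
[-0.0002 -0.0114  0.0409] [0.5499 0.2168 0.0915]
```

View pics/i_zs.png

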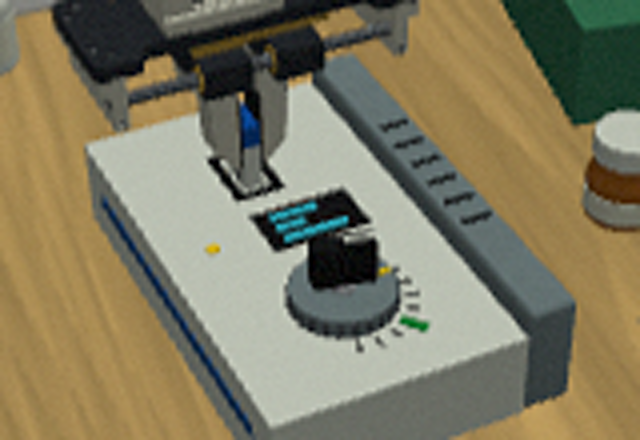

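A 10 N upward force at TCP z 0.1325, the height expected for fully home, shows it is on the floor. I release it, then rise.

Call:
{"op": "step_arm", "data": {
  "commands": "0 0 0 0 0 0 1.3; 0 0 0 0 0 0 1.8; 0 0 0 0 0 0 2.5; 0 0 0 0 0 0 3; 0 0 0 0 0 0 3.5; 0 0 0 0 0 0 4; 0 0 0 0 0 0 4; 0 0 0 0 0 0 4; 0 0 0 0 0 0 4; 0 0 0 0 0 0 4"
}}

```text
time_s: 13.65
position: [0.5515, 0.2054, 0.1325]
tcp_rot: [[0.993, 0.117, -0.0], [0.117, -0.993, 0.002], [-0.0, -0.002, -1.0]]
force: [-0.5, 0.2, 0.2]
gripper_width: 0.0401
```

Call:
{"op": "step_arm", "data": {
  "commands": "0 0 0 0 0 1 4; 0 0 0 0 0 2 4; 0 0 0 0 0 4 4; 0 0 0 0 0 6 4; 0 0 0 0 0 9 4; 0 0 0 0 0 12 4; 0 0 0 0 0 13 4; 0 0 0 0 0 13 4; 0 0 0 0 0 13 4; 0 0 0 0 0 13 4"
}}

```text
time_s: 14.65
position: [0.5509, 0.205, 0.2611]
tcp_rot: [[0.993, 0.117, -0.002], [0.117, -0.993, 0.001], [-0.002, -0.001, -1.0]]
force: [-0.5, 1.0, -0.7]
gripper_width: 0.0398
```

```bash
python3 - <<'E'
from h import *
d=grab('wrist','j');e=grab('side','j');s=r.sense(); print(s['time_s'],s['position'],s['force'],s['gripper_width'],s['joint_positions'].round(1))
c=e['color'][150:260,240:400][:,:,::-1]; cv2.imwrite('pics/j_zs.png',cv2.resize(c,None,fx=4,fy=4,interpolation=cv2.INTER_CUBIC))
E
```

```text
14.75 [0.55099509 0.20512887 0.26120397] [ 0.04005667  0.05687846 -0.63786673] 0.03981147266636381 [ -6.2  25.8 -27.3  96.   13.   61.5 -30.7]
```

View pics/j_zs.png

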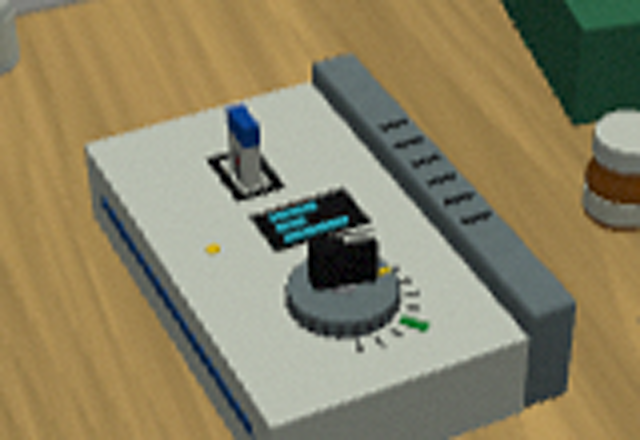

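View pics/j_wrist.png

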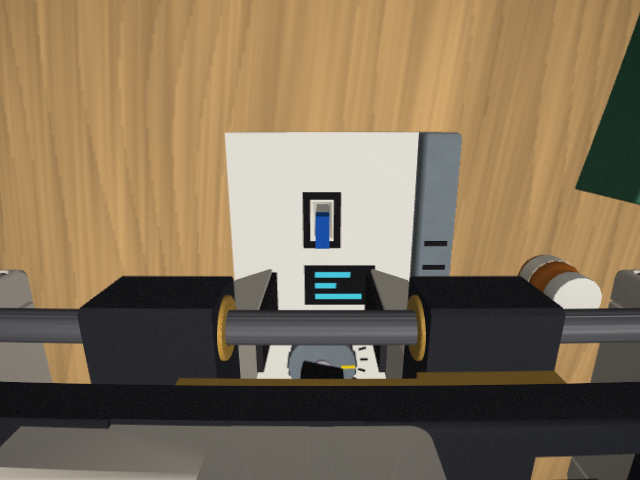

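The cartridge stands home, with its blue end up, and has been let go. Next is the knob: I rotate about +83° and move so the wrist camera sees it.

Call:
{"op": "step_arm", "data": {
  "commands": "0 0 8.5 1 -1 0 4; 0 0 17 2 -3 0 4; 0 0 25.5 3 -5 0 4; 0 0 34 4 -7 0 4; 0 0 42.5 5 -9 0 4; 0 0 51 6 -11 0 4; 0 0 59.5 6 -13 0 4; 0 0 68 6 -13 0 4; 0 0 76.5 6 -13 0 4; 0 0 83 6 -13 0 4"
}}

```text
time_s: 15.75
position: [0.6108, 0.0747, 0.2603]
tcp_rot: [[-0.001, 1.0, -0.003], [1.0, 0.001, -0.002], [-0.002, -0.003, -1.0]]
force: [-1.2, -0.0, -0.9]
gripper_width: 0.0405
```

Call:
{"op": "step_arm", "data": {
  "commands": "0 0 0 0 0 0 4; 0 0 0 0 0 0 4; 0 0 0 0 0 0 4; 0 0 0 0 0 0 4; 0 0 0 0 0 0 4; 0 0 0 0 0 0 4; 0 0 0 0 0 0 4; 0 0 0 0 0 0 4; 0 0 0 0 0 0 4; 0 0 0 0 0 0 4"
}}

```text
time_s: 16.75
position: [0.6108, 0.0747, 0.2603]
tcp_rot: [[-0.0, 1.0, -0.003], [1.0, 0.0, -0.002], [-0.002, -0.003, -1.0]]
force: [-0.1, -0.0, 0.1]
gripper_width: 0.0399
```

```bash
python3 - <<'E'
from h import *
d=grab('wrist','k');s=r.sense(); print(s['time_s'],s['position'],s['tcp_rot'].round(4).tolist(),s['gripper_width'],s['joint_positions'].round(1))
E
```

```text
16.8 [0.61078402 0.07470652 0.26026307] [[-0.0005, 1.0, -0.0028], [1.0, 0.0005, -0.0022], [-0.0022, -0.0028, -1.0]] 0.04015070706486811 [ 17.4  32.7 -45.1  91.   24.7  66.8  56.9]
```

View pics/k_wrist.png

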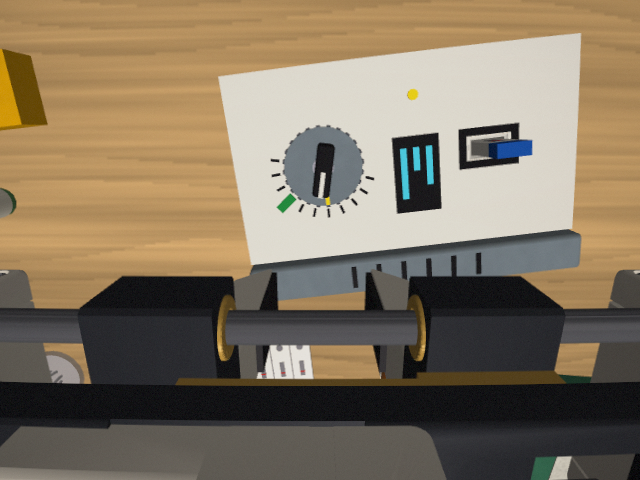

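The knob bar is at (323,170) with its white pointer at (321,187), and the yellow ring mark is at (327,202). The green mark is at (287,203).

```bash
python3 - <<'E'
from h import *
d=load('k','wrist'); H,S,V=hsvs(d)
c=d['color'][110:230,260:390][:,:,::-1]; cv2.imwrite('pics/k_z.png',cv2.resize(c,None,fx=5,fy=5,interpolation=cv2.INTER_CUBIC))
# bar: black + enclosed white
m=box(V<60,300,135,345,205); print('bar black',proj_rect(d,m,.098))
mm=cv2.morphologyEx(m.astype(np.uint8),cv2.MORPH_CLOSE,np.ones((9,9))); print('bar closed',proj_rect(d,mm,.098))
print('white',proj_rect(d,box((V>150)&(S<50),312,170,332,200),.098))
print('ringmark',proj_rect(d,box((H>20)&(H<32)&(S>150),315,190,340,212),.067))
print('green',proj_rect(d,box((H>50)&(H<90)&(S>90),270,185,300,220),.055))
print('ring',proj_rect(d,box((S>20)&(V<150)&(V>60)&(H>90)&(H<125),278,120,370,212),.067))
print('slotframe',proj_rect(d,box(V<70,455,115,520,172),.055))
print('case',proj_rect(d,box((V>140)&(S<45),200,20,590,270),.055))
E
```

```text
bar black (array([0.5634, 0.0753]), array([565.6,  75.1]), array([11.3, 35.9]), 83.6, array([313, 143,  22,  55, 748], dtype=int32))
bar closed (array([0.5653, 0.0751]), array([565.6,  75.1]), array([11.3, 35.9]), 83.6, array([313, 143,  22,  55, 894], dtype=int32))
white (array([0.5756, 0.074 ]), array([575.6,  74. ]), array([ 3.1, 17.8]), 83.2, array([318, 172,   8,  27, 119], dtype=int32))
ringmark (array([0.592 , 0.0787]), array([591.9,  78.7]), array([5.5, 2.3]), 0.3, array([326, 197,   4,   8,  28], dtype=int32))
green (array([0.5959, 0.0455]), array([595.9,  45.2]), array([ 6.2, 15.2]), 44.8, array([277, 194,  19,  19, 157], dtype=int32))
ring (array([0.5645, 0.0751]), array([566.1,  75.1]), array([58.1, 59.2]), 15.5, array([ 284,  126,   79,   81, 3800], dtype=int32))
slotframe (array([0.5506, 0.2018]), array([550.8, 204.1]), array([30.1, 46.3]), 6.6, array([ 459,  124,   60,   45, 1116], dtype=int32))
case (array([0.5516, 0.1419]), array([558.5, 139.4]), array([149.7, 269.3]), 6.8, array([  218,    33,   363,   232, 54905], dtype=int32))
```

View pics/k_z.png

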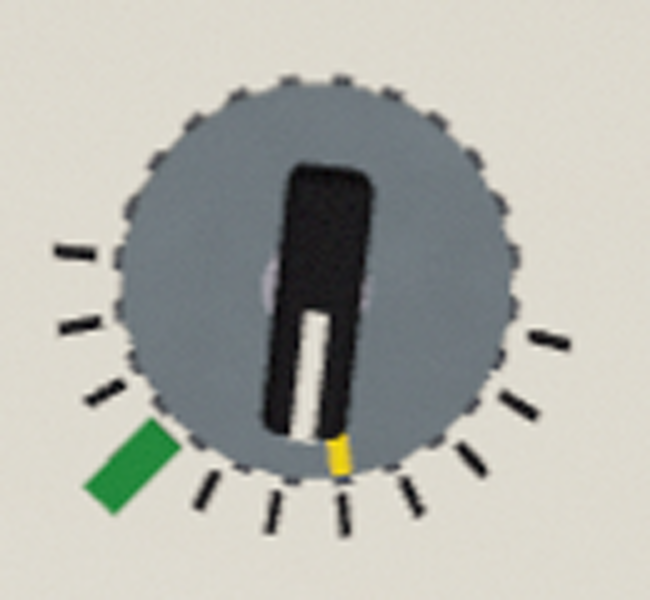

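Call:
{"op": "step_arm", "data": {
  "commands": "0 0 -3 -2 0.05 0 4; 0 0 -6.4 -4 0.05 0 4; 0 0 -6.4 -4.5 0.05 -1 4; 0 0 -6.4 -4.5 0.05 -3 4; 0 0 -6.4 -4.5 0.05 -5 4; 0 0 -6.4 -4.5 0.05 -7 4; 0 0 -6.4 -4.5 0.05 -8 4; 0 0 -6.4 -4.5 0.05 -8 4; 0 0 -6.4 -4.5 0.05 -8 4; 0 0 -6.4 -4.5 0.05 -8 4"
}}

```text
time_s: 17.8
position: [0.5664, 0.0755, 0.1812]
tcp_rot: [[0.111, 0.994, -0.002], [0.994, -0.111, -0.001], [-0.002, -0.001, -1.0]]
force: [-0.2, 0.2, -0.1]
gripper_width: 0.0398
```

```bash
python3 - <<'E'
from h import *
d=grab('wrist','l');e=grab('side','l');s=r.sense(); print(s['time_s'],s['position'],s['tcp_rot'].round(4).tolist(),s['gripper_width'])
E
```

```text
17.9 [0.5662924  0.07536335 0.18115154] [[0.1109, 0.9938, -0.0015], [0.9938, -0.1109, -0.0017], [-0.0018, -0.0013, -1.0]] 0.039530939781885543
```

View pics/l_wrist.png

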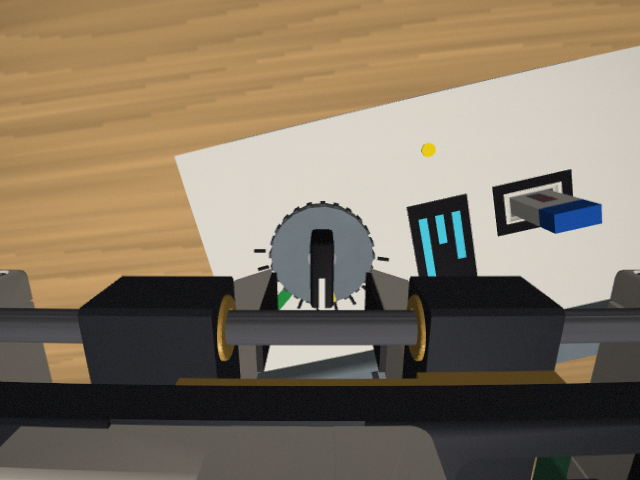

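The bar at (321,268) is square to the jaws and centred between them. Going down to grip height.

Call:
{"op": "step_arm", "data": {
  "commands": "0 0 0 -0.02 -0.02 -1 4; 0 0 0 -0.02 -0.02 -2 4; 0 0 0 -0.02 -0.02 -3 4; 0 0 0 -0.02 -0.02 -3.6 4; 0 0 0 -0.02 -0.02 -4 4; 0 0 0 -0.02 -0.02 -4.2 4; 0 0 0 -0.02 -0.02 -4.2 3; 0 0 0 -0.02 -0.02 -4.2 3; 0 0 0 -0.02 -0.02 -4.2 2.5; 0 0 0 -0.02 -0.02 -4.2 2.5"
}}

```text
time_s: 18.9
position: [0.5662, 0.0752, 0.1394]
tcp_rot: [[0.111, 0.994, -0.001], [0.994, -0.111, -0.002], [-0.002, -0.001, -1.0]]
force: [0.2, -0.1, -0.0]
gripper_width: 0.0255
```

```bash
python3 - <<'E'
from h import *
d=grab('wrist','m');e=grab('side','m');s=r.sense(); print(s['time_s'],s['position'],s['force'],s['gripper_width'])
c=e['color'][150:260,240:400][:,:,::-1]; cv2.imwrite('pics/m_zs.png',cv2.resize(c,None,fx=4,fy=4,interpolation=cv2.INTER_CUBIC))
c=d['color'][190:360,220:420][:,:,::-1]; cv2.imwrite('pics/m_z.png',cv2.resize(c,None,fx=3.5,fy=3.5,interpolation=cv2.INTER_CUBIC))
E
```

```text
19.0 [0.5661967  0.07512976 0.13935717] [ 0.37262941  0.92893095 -0.4283159 ] 0.024904036378499955
```

View pics/m_z.png

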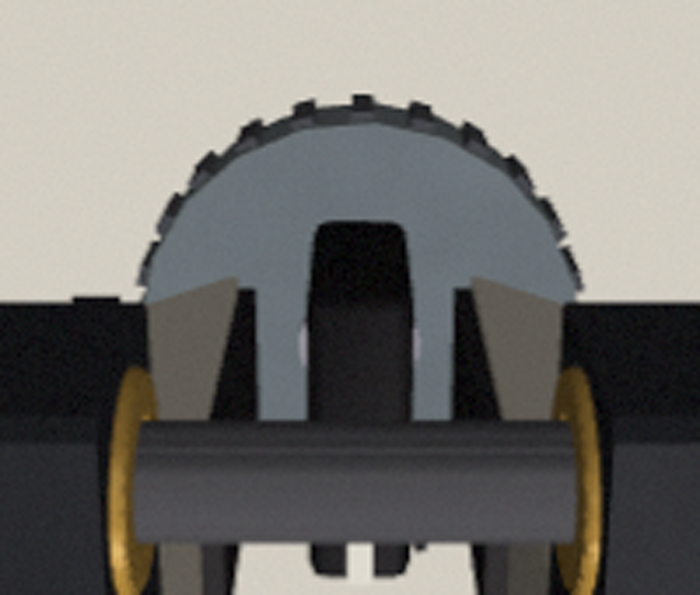

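View pics/m_zs.png

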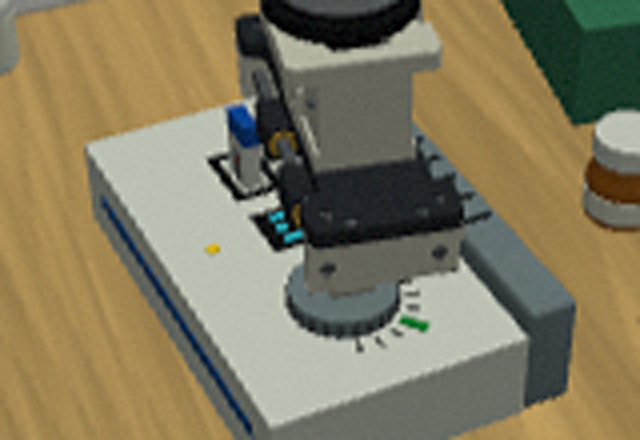

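Call:
{"op": "step_arm", "data": {
  "commands": "0 0 0 0 0 0 2; 0 0 0 0 0 0 1.6; 0 0 0 0 0 0 1.3; 0 0 0 0 0 0 1; 0 0 0 0 0 0 0.8; 0 0 0 0 0 0 0.8; 0 0 0 0 0 0 0.8; 0 0 0 0 0 0 0.8; 0 0 0 0 0 0 0.8; 0 0 0 0 0 0 0.8",
  "force": 12
}}

```text
time_s: 20.0
position: [0.5662, 0.0757, 0.1394]
tcp_rot: [[0.111, 0.994, -0.001], [0.994, -0.111, -0.001], [-0.001, -0.001, -1.0]]
force: [0.8, 5.4, -1.2]
gripper_width: 0.0121
```

Call:
{"op": "step_arm", "data": {
  "commands": "0 0 -3 0 0 0 0.8; 0 0 -6 0 0 0 0.8; 0 0 -9 0 0 0 0.8; 0 0 -12 0 0 0 0.8; 0 0 -15 0 0 0 0.8; 0 0 -18 0 0 0 0.8; 0 0 -20 0 0 0 0.8; 0 0 -20 0 0 0 0.8; 0 0 -20 0 0 0 0.8; 0 0 -20 0 0 0 0.8"
}}

```text
time_s: 21.0
position: [0.5662, 0.0757, 0.1394]
tcp_rot: [[0.443, 0.896, -0.001], [0.896, -0.443, -0.0], [-0.001, -0.001, -1.0]]
force: [1.4, 4.5, -1.5]
gripper_width: 0.0119
```

```bash
python3 - <<'E'
from h import *
d=grab('wrist','n');e=grab('side','n');s=r.sense(); print(s['time_s'],s['position'],s['force'],s['moment'],s['gripper_width'])
c=e['color'][150:260,240:400][:,:,::-1]; cv2.imwrite('pics/n_zs.png',cv2.resize(c,None,fx=4,fy=4,interpolation=cv2.INTER_CUBIC))
c=d['color'][190:360,220:420][:,:,::-1]; cv2.imwrite('pics/n_z.png',cv2.resize(c,None,fx=3.5,fy=3.5,interpolation=cv2.INTER_CUBIC))
E
```

```text
21.1 [0.56629715 0.07576199 0.139418  ] [ 1.70550681  4.82551529 -2.09512625] [ 1.03889868 -0.44348967 -0.01676569] 0.0118894350713741
```

View pics/n_z.png

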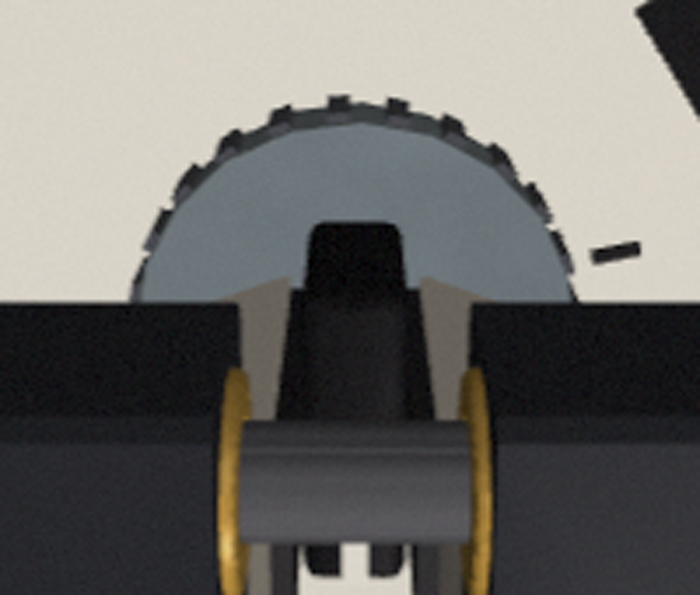

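View pics/n_zs.png

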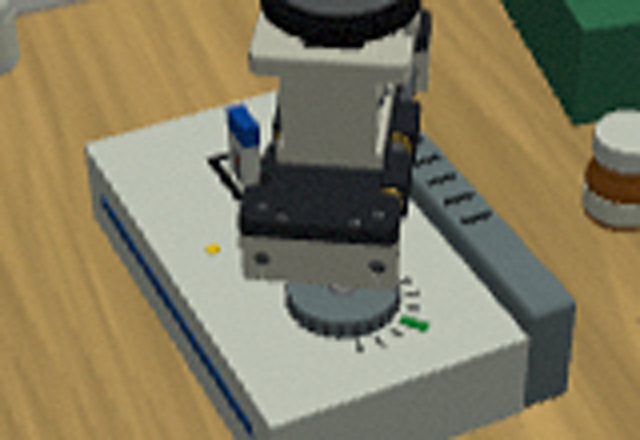

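The bar turns with the jaws. The ring's ribs shifted in the view by an amount that fits the ring standing still. Completing the turn.

Call:
{"op": "step_arm", "data": {
  "commands": "0 0 -3 0 -0.03 0 0.8; 0 0 -6 0 -0.03 0 0.8; 0 0 -9 0 -0.03 0 0.8; 0 0 -12 0 -0.03 0 0.8; 0 0 -15 0 -0.03 0 0.8; 0 0 -17.5 0 -0.03 0 0.8; 0 0 -18.5 0 -0.03 0 0.8; 0 0 -18.5 0 -0.03 0 0.8; 0 0 -18.5 0 -0.03 0 0.8; 0 0 -18.5 0 -0.03 0 0.8"
}}

```text
time_s: 22.1
position: [0.5663, 0.0757, 0.1394]
tcp_rot: [[0.704, 0.71, -0.001], [0.71, -0.704, 0.0], [-0.0, -0.001, -1.0]]
force: [1.6, 4.2, -2.6]
gripper_width: 0.0116
```

Call:
{"op": "step_arm", "data": {
  "commands": "0 0 0 0 0 0 1.4; 0 0 0 0 0 0 1.8; 0 0 0 0 0 0 2.5; 0 0 0 0 0 0 3; 0 0 0 0 0 0 3.5; 0 0 0 0 0 0 4; 0 0 0 0 0 0 4; 0 0 0 0 0 0 4; 0 0 0 0 0 0 4; 0 0 0 0 0 0 4"
}}

```text
time_s: 23.1
position: [0.5663, 0.0757, 0.1394]
tcp_rot: [[0.704, 0.71, -0.001], [0.71, -0.704, 0.0], [-0.0, -0.001, -1.0]]
force: [0.2, 0.2, 0.0]
gripper_width: 0.0399
```

Call:
{"op": "step_arm", "data": {
  "commands": "0 0 0 0 0 1 4; 0 0 0 0 0 2 4; 0 0 0 0 0 4 4; 0 0 0 0 0 6 4; 0 0 0 0 0 9 4; 0 0 0 0 0 12 4; 0 0 0 2.5 2.5 12 4; 0 0 0 4.5 4 12 4; 0 0 0 4.5 4 12 4; 0 0 0 4.5 4 12 4"
}}

```text
time_s: 24.1
position: [0.6111, 0.116, 0.2598]
tcp_rot: [[0.703, 0.711, -0.001], [0.711, -0.703, 0.001], [-0.0, -0.001, -1.0]]
force: [-1.1, -1.0, -0.5]
gripper_width: 0.0398
```

```bash
python3 - <<'E'
from h import *
d=grab('wrist','o');e=grab('side','o');t=grab('top','o');s=r.sense(); print(s['time_s'],s['position'],s['tcp_rot'].round(3).tolist(),s['force'],s['gripper_width'])
E
```

```text
24.25 [0.6107297  0.11487276 0.25961693] [[0.704, 0.71, -0.001], [0.71, -0.704, -0.0], [-0.001, -0.001, -1.0]] [ 0.1735965   0.48902061 -0.24557262] 0.04019478713409893
```

View pics/o_wrist.png

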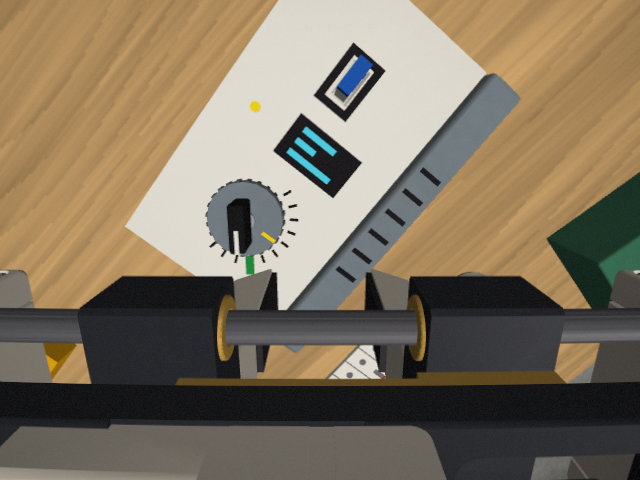

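View pics/o_side.png

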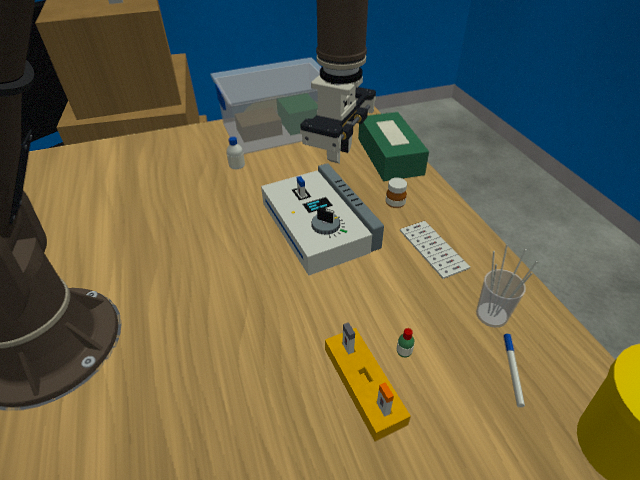

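The pointer at (238,240) heads for the green mark at (250,265), the ring mark is at (268,238), and the two rack cartridges still stand. I check these numerically.

```bash
python3 - <<'E'
from h import *
d=load('o','wrist'); H,S,V=hsvs(d)
m=box(V<60,226,195,252,255); print('bar',proj_rect(d,m,.098))
print('white',proj_rect(d,box((V>150)&(S<50),232,228,244,253),.098))
print('ringmark',proj_rect(d,box((H>18)&(H<32)&(S>150),255,225,282,248),.067))
print('green',proj_rect(d,box((H>50)&(H<90)&(S>90),240,252,260,276),.055))
m=box((H>105)&(H<125)&(S>150)&(V>60),330,45,380,105); print('blue',proj_rect(d,m,.095)); print([dep(d,u,v).round(4).tolist() for u,v in ((354,70),(358,66),(350,77))])
a,b=load('a','side'),load('o','side')
for nm,bx in (('grey',(335,315,360,355)),('orange',(375,378,397,418))):
    x0,y0,x1,y1=bx; print(nm,np.abs(a['color'][y0:y1,x0:x1].astype(int)-b['color'][y0:y1,x0:x1]).mean())
E
```

```text
bar (array([0.5649, 0.0806]), array([566.4,  78.9]), array([16.2, 39. ]), 45.2, array([ 227,  199,   25,   55, 1028], dtype=int32))
white (array([0.5722, 0.0691]), array([572.2,  69.1]), array([ 2.8, 15.6]), 41.9, array([234, 231,   5,  22,  96], dtype=int32))
ringmark (array([0.5891, 0.0782]), array([589. ,  78.2]), array([11.6,  3. ]), 7.9, array([261, 232,  15,  11,  57], dtype=int32))
green (array([0.5958, 0.0456]), array([595.8,  45.7]), array([ 5.9, 15.3]), 42.4, array([246, 256,   8,  18, 137], dtype=int32))
blue (array([0.5512, 0.2049]), array([551.6, 204.5]), array([10.2, 25.2]), 8.0, array([337,  55,  36,  40, 606], dtype=int32))
[[0.5488, 0.2067, 0.0945], [0.5488, 0.2103, 0.0934], [0.5501, 0.2019, 0.095]]
grey 1.9336666666666666
orange 1.718560606060606
```

```bash
python3 - <<'E'
from h import *
print(job.job_done())
E
```

```text
the job is handed in; nothing more can be done
None
```

I put the blue-topped cartridge in the reader slot and turned the inner knob to the green mark. The arm is clear of everything, and I handed the job in at about 24 s. The hand-in gave no verdict, so these are my own last camera checks:

- **Cartridge:** I lowered it until the slot floor pushed back with about 10 N, then released it. Its top measured 0.0945 m above the table, against 0.095 m expected for fully home. Its centre was within about 1 mm of the slot centre and its blue end was up.
- **Knob:** the pointer stands at about 0.92 rad from the white line and about 0.9 rad from the bar's outline. The target is 0.9 rad.
- **Outer ring:** the yellow mark's bearing was about 7°, against 7–8° before the turn, so it did not move as far as I can measure. The earlier reading was rough because the knob partly hid the mark.
- **Other cartridges:** orange and grey look unchanged in the side view, both still upright in the rack.

No check failed. The only disagreement was 1–2 mm or less between camera views, which is within the stated calibration.

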